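Finish the crosswise drying stack and hold the spring clip gaping over it

ROBOT

A 7-joint arm with a two-finger parallel gripper is mounted at the origin on the work surface. World frame = base frame: x ahead of the robot, y to its left, z up, the work surface at z = 0. Lengths are in m, angles in rad, forces in N, time in s.
With the tool pointing down it reaches from about 0.4 to 0.875 m from the base axis. Payload 4.4 kg.
Tool frame: the origin (TCP) lies at the very end of the fingers, on their centre line; the grasp point (between the pads) lies 19 mm behind it; x points along the fingers, y is the direction in which the jaws open and shut, and the axes are right-handed (so a half turn about x gives the same grasp; the last joint's range is limited). The gripper opens to 85 mm and grips with 20 to 120 N. Pads are 22 mm wide; open, the fingers measure 114 mm over their backs; the gripper's body (76 mm by 85 mm) begins 54 mm behind the grasp point. The pads swing forward as they close: fully open they stand 13 mm farther back than shut.
Start: joints at [-0.066, 0.628, 0.038, 1.517, -0.027, 0.996, -0.02], TCP at [0.65, 0, 0.231] pointing down, gripper open.
Joint ranges: [-3.06, 3.06], [-0.37, 2.12], [-1.25, 1.32], [0.18, 2.47], [-1.1, 4.24], [0.23, 1.98], [-2.94, 2.94]. Speed limits (rad/s): [2.57, 2.57, 3.14, 3.14, 3.14, 3.14, 3.14].

INTERFACE

Orientations are given as a rotation vector (axis times angle).
In Python, from cell import get_state, camera, hand_in gives the robot as it stands.
- The arm moves only by the tool apply_moves, never from a script. Its argument "motion" is a list of rows, each a list of 2 entries, a list of its own where there are three numbers: the shift along the tool's x, y, z in m, then the turn about the tool's x in degrees. In form: [[[tx, ty, tz], turn], ...]. A call has 1 to 12 rows; each row is the pose to reach, as a shift and turn from the pose measured when the call began, along the tool's axes at that moment; what a row does not reach only later rows make up. A row lasts 1/10 s, in which the tool goes at most 50 mm and 8.59 degrees, less where a joint would pass 70% of its speed; a pose out of reach is approached as far as the arm can. A call with a gripper value outside its range is refused whole. "fingers" is the opening, from 0 (shut) to 1 (fully open), set as the call begins (left out, the last holds). The fingers move at their own pace and stop on an object; "force" is the grip in N (left out, the last holds). Time passes only in rows, so rows that repeat a pose let the fingers close. It gives the time, the measured TCP pose, the force and the opening at its end, in the units of the state.
- get_state(): the state, without advancing time (a new reading comes with each control period).
- camera(name): name is "scene" or "side" or "wrist"; returns a dict with "pixels" (420x560x3 uint8, red, green, blue), "range_z" (420x560 float32, m along the optical axis (not along the pixel's ray), 0 where there is no reading), "fovy" (degrees; the focal length in pixels is half the picture's height over the tangent of half this angle, whatever the lens; pixels are square), "cx", "cy" (the principal point, pixels), "rvec" (rotation vector, rad) and "tvec" (3), from world to camera coordinates, as OpenCV has them. Camera axes: x right, y down, z forward; pixel columns grow to the right and rows downward; lengths in m; the calibration is good to about 2 mm. A picture is of the moment at which its call begins.
- hand_in(): hands the job in, once; it reports no verdict.
The state is a dict: "clock": time; "joint_positions": joint angles; "qd": joint speeds; "tau": joint torques, N m; "position": TCP position; "tcp_rot": TCP orientation; "ft_force": force on the tool from outside, world axes, zero at the start; "torque": the same for the moment, N m; "gripper_width": finger opening in m.
Only numpy, scipy, OpenCV 4.12 (cv2) and the standard library are available. Lean on these libraries where they do the work, as an engineer would, in place of code of your own. Each camera call takes 0.05 s, during which the arm holds its last target. There are 200 camera calls.

TASK

Finish the drying stack of turning blanks: lay the two loose blanks from the cork board flat on top as the third layer, crosswise to the layer below and one above each of the two bottom blanks, and let go of them. Then take the spring clip off its rack by squeezing its handles, bring it over the stack and keep it squeezed wide open with its jaws straddling the middle of either top blank from above, without resting on it, so that a drying tag can be slipped in. Finish while still holding the clip gaping there, and do not disturb the blanks already stacked or the glue bottle, chuck and yellow bin.

Things in the scene. Friction and masses are not known exactly. Their poses are not given: they have to be found in the camera images.
- blank_a_mid (a point): turning blank, a square wooden stick 140 x 20 x 20 mm, about 45 g, lying loose on the cork supply board (8 mm thick); point at its very centre (10 mm above its underside); its x axis runs along its length; it may be laid either way round
- blank_b_mid (a point): turning blank, a square wooden stick 140 x 20 x 20 mm, about 45 g, lying loose on the cork supply board (8 mm thick); point at its very centre (10 mm above its underside); its x axis runs along its length; it may be laid either way round
- stack_top (a point): point on the top face of the second layer of the stack, over the centre of its plywood base board (170 x 170 x 12 mm, fixed), 52 mm above the table. Axes of the base board: z up; the bottom blanks lie along x with their centre lines at y = +38 and -38 mm, the second layer lies along y with its centre lines at x = +38 and -38 mm. The two new blanks belong along x, near y = +38 and -38 mm, with their centres 10 mm above this point
- low0_mid (a point): blank (140 x 20 x 20 mm) already in the stack, bottom layer, at y = -38 mm of the stack; point at its centre; x axis along its length; loose, leave it where it is
- low1_mid (a point): blank (140 x 20 x 20 mm) already in the stack, bottom layer, at y = +38 mm of the stack; point at its centre; x axis along its length; loose, leave it where it is
- cross0_mid (a point): blank (140 x 20 x 20 mm) already in the stack, second layer, at x = -38 mm of the stack; point at its centre; x axis along its length; loose, leave it where it is
- cross1_mid (a point): blank (140 x 20 x 20 mm) already in the stack, second layer, at x = +38 mm of the stack; point at its centre; x axis along its length; loose, leave it where it is
- clip_pin (a point): centre of the hinge pin of the spring clip: dark steel, 90 g, 93 mm tall, 22 mm wide, like a clothes peg standing upright, handles up, jaws down, biting the rack's fin, its coil (12 mm thick) resting on the fin. Axes: x along the pin and the fin, y the way the jaws open and the handles are squeezed, z up to the handles
- clip_grip (a point): point midway between the clip's two flat handles, 27 mm above the pin (same axes). The handles reach 9 to 45 mm above the pin, are 22 mm wide, and splay to about 55 mm over their tops along y; squeezed fully, to a stop, they are parallel and 24 mm apart over their outer faces
- clip_mouth (a point): point midway between the clip's jaws, 38 mm below the pin (same axes). The jaws reach 48 mm below the pin (44 mm when open); fully open they gape about 40 mm at the tips and 31 mm at the top of their pads, 31 mm below the pin. A 20 mm blank whose centre is at this point is well between the jaws and touches nothing
- fin_top (a point): middle of the top edge of the rack's upright plywood fin, 80 mm above the table; the fin is 120 mm long (its x), 8 mm thick and rises 60 mm from a fixed dark wooden foot 130 x 100 x 20 mm; the clip sits up to 30 mm either way from its middle
- clip_l (a joint): opening of one arm of the spring clip in rad (the other arm mirrors it): 0 as it bites the fin, about -0.08 when shut on nothing, 0.35 fully squeezed open; a spring closes it, and it takes 5 to 9 N on each handle to open; with 15 to 30 N of grip it stays open at its stop
- glue: bystander: red squeeze bottle, 56 mm in diameter, 150 mm tall; origin under its centre
- chuck: bystander: steel lathe chuck, 96 mm in diameter, 55 mm tall; origin under its centre
- bin: bystander: small open yellow bin, 140 x 100 x 60 mm; origin under its centre

How it is judged:
By the outcome, as a careful person would: the job done as asked, in the order asked, and still so for the second after the job is handed in, while the arm keeps its last pose, push and grip.
It also fails if it takes over 64 s, if anything falls off the work surface, if the arm or the gripper's body presses on something with over 40 N, if the wrist force passes 120 N, or if a joint passes its speed limit or range.

## Working session

There is one attempt and no reset: what is moved stays moved. The work goes in short steps, Python scripts to look and compute and a tool call to move; the robot and the scene stay as the last step left them, time stands still between calls to the robot, and variables do not carry over. Pictures are saved under pics/ and viewed, about 8 in all and at most 12, crops included, and the job is handed in when it is done.

Besides the shell and the picture viewer there is one more tool, called after ">>>" as name([rows], argument=value, ...), one row to a line, values as JSON. apply_moves: Moves the arm, as the interface text tells. Its arguments: {"type":"object","properties":{"motion":{"type":"array","items":{"type":"array"}},"fingers":{"type":"number"},"force":{"type":"number"}},"required":["motion"]}

```bash
ls; mkdir -p pics
cat > h.py <<'E'
import numpy as np, cv2
from cell import get_state, camera
from scipy.spatial.transform import Rotation as R
def cloud(c):
    f=c["pixels"].shape[0]/2/np.tan(np.radians(c["fovy"])/2)
    z=c["range_z"];v,u=np.mgrid[:z.shape[0],:z.shape[1]]
    p=np.stack([(u-c["cx"])/f*z,(v-c["cy"])/f*z,z],-1)
    M=cv2.Rodrigues(np.array(c["rvec"],float))[0]
    w=(p-np.array(c["tvec"]).ravel())@M
    w[z==0]=np.nan
    return w
def save(c,n): cv2.imwrite("pics/"+n,c["pixels"][...,::-1])
def rel(target,yaw=None):
    """shift in tool axes to world target TCP; yaw = desired dir of tool y in world (deg)"""
    s=get_state();r=R.from_rotvec(s["tcp_rot"])
    d=r.inv().apply(np.array(target)-s["position"])
    t=None
    if yaw is not None:
        y=r.inv().apply([np.cos(np.radians(yaw)),np.sin(np.radians(yaw)),0])
        t=np.degrees(np.arctan2(y[2],y[1]));t=(t+90)%180-90
    return d.round(4),t
E
python3 - <<'E'
from h import *
s=get_state();print(s);print(R.from_rotvec(s["tcp_rot"]).as_matrix().round(3))
for n in("scene","side","wrist"):
    c=camera(n);save(c,n+"0.png");np.savez("pics/"+n+"0.npz",w=cloud(c),p=c["pixels"])
    print(n,c["fovy"],c["cx"],c["cy"],c["rvec"],c["tvec"])
a=[cv2.imread(f"pics/{n}0.png") for n in("scene","side")]
E
```

```text
pics
{'clock': 0.0, 'joint_positions': array([-0.06580241,  0.62932293,  0.03842661,  1.51836537, -0.0270134 ,
        0.99626634, -0.01997891]), 'qd': array([-9.30081070e-04, -3.20384033e-04, -1.96446074e-04, -2.89221887e-04,
        3.72331844e-05,  9.12008734e-04, -7.67597564e-04]), 'tau': array([-1.11932164e-03, -5.63405585e+01,  1.22606792e+00, -1.93450052e+01,
        1.09587883e-02,  1.05136272e-02, -8.84369996e-06]), 'position': array([6.49389440e-01, 4.38708809e-05, 2.30404654e-01]), 'tcp_rot': array([ 1.20830376,  1.21056951, -1.21053801]), 'ft_force': array([-0.60572969,  0.03145072, -0.27239341]), 'torque': array([0.00458482, 0.0479637 , 0.00341965]), 'gripper_width': 0.0857699706066962}
[[-0.002  1.     0.   ]
 [-0.     0.    -1.   ]
 [-1.    -0.002  0.   ]]
scene 47.50755315275028 277.9054156515175 211.82827216829335 [ 1.60583169  1.79455619 -0.86615612] [ 0.08090665 -0.30763237  2.03981858]
side 56.84612849407532 275.5594206751722 207.83343063186217 [ 2.29640632 -0.85678746  0.33613883] [-0.46250069  0.38310434  0.78474402]
wrist 62.28380449919036 280.41914638676786 206.25861240588267 [-2.85915751e+00 -1.92100647e-04  2.45685132e-03] [-0.65003795 -0.03603514  0.37908884]
```

View pics/scene0.png

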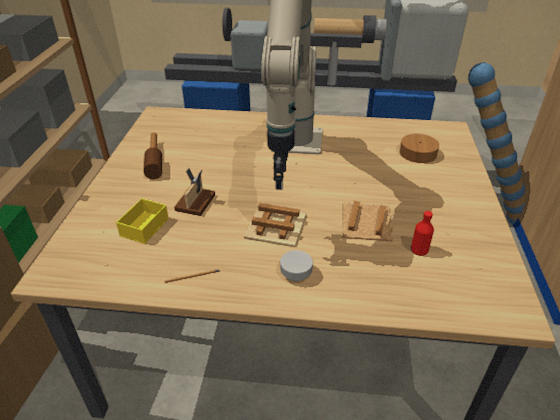

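View pics/side0.png

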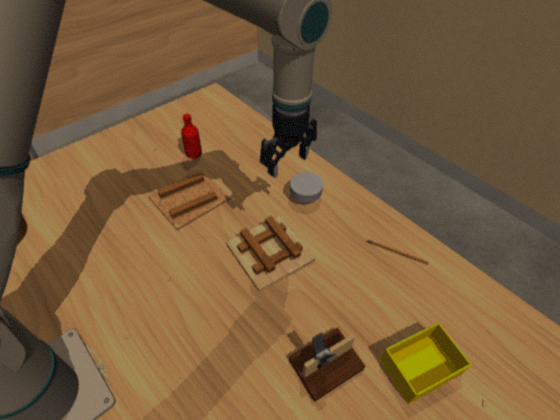

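The side view shows the cork board with both blanks at about (188,198), the stack at (270,250) and the clip on its rack at (322,350). The chuck is at (306,188), the glue at (190,140) and the bin at (425,362).

```bash
cat > m.py <<'E'
from h import *
def rects(w,zlo,zhi,box,cell=0.001,minA=150,dil=3):
    x0,x1,y0,y1=box
    m=(w[...,2]>zlo)&(w[...,2]<zhi)&(w[...,0]>x0)&(w[...,0]<x1)&(w[...,1]>y0)&(w[...,1]<y1)
    p=w[m];im=np.zeros((int((x1-x0)/cell)+1,int((y1-y0)/cell)+1),np.uint8)
    im[((p[:,0]-x0)/cell).astype(int),((p[:,1]-y0)/cell).astype(int)]=255
    im=cv2.morphologyEx(im,cv2.MORPH_CLOSE,np.ones((dil,dil)))
    n,l,st,ce=cv2.connectedComponentsWithStats(im)
    for i in range(1,n):
        if st[i,4]<minA: continue
        q=np.argwhere(l==i).astype(np.float32)*cell+[x0,y0]
        (c,sz,a)=cv2.minAreaRect((q*1000).astype(np.float32))
        if sz[0]<sz[1]: a+=90;sz=sz[::-1]
        print(np.round(c,1),"size",np.round(sz,1),"long-axis deg from x",round(a,1),"A",st[i,4])
if __name__=="__main__":
    for n in("side","scene"):
        w=np.load(f"pics/{n}0.npz")["w"]
        k=7 if n=="side" else 11
        for v,u in ((198,175),(250,270),(348,322),(188,306),(140,190)) if n=="side" else ((225,278),(200,195),(220,366),(265,296),(240,422)): print(n,u,v,w[v,u].round(3))
        B=(.4,.95,-.5,.5)
        print("28mm");rects(w,.021,.035,B,dil=k)
        print("52mm");rects(w,.046,.058,B,dil=k)
        print("board");rects(w,.006,.016,B,dil=k)
        print("high");rects(w,.072,.3,B,dil=k,minA=30)
E
python3 m.py
```

```text
side 175 198 [0.483 0.297 0.009]
side 270 250 [ 0.571 -0.027  0.013]
side 322 348 [ 0.461 -0.313  0.091]
side 306 188 [0.77  0.047 0.054]
side 190 140 [0.624 0.416 0.077]
28mm
[ 469.9 -337.9] size [130.2  70.7] long-axis deg from x 168.5 A 3216
[ 430.5 -279.3] size [30.7 29.1] long-axis deg from x 58.6 A 310
[506.5 233.3] size [138.9  24.6] long-axis deg from x 172.1 A 2748
[ 459.  -290.4] size [21.  20.2] long-axis deg from x 78.1 A 176
[520.6 320.6] size [140.1  26.6] long-axis deg from x 171.9 A 2835
[508.1 -53.8] size [25.3 22. ] long-axis deg from x 175.2 A 462
[ 519.2 -300. ] size [40.9 21.9] long-axis deg from x 166.5 A 240
[519.4  20.9] size [26.1 21.1] long-axis deg from x 171.5 A 456
[ 555.8 -440.3] size [98.8  3.6] long-axis deg from x 74.1 A 188
[571.9 -63.2] size [52.1 24.2] long-axis deg from x 175.4 A 983
[583.3  11.5] size [52.4 22.5] long-axis deg from x 170.8 A 949
[626.6 421.5] size [52.2 20.2] long-axis deg from x 147.5 A 263
[629.8 -71.3] size [20.  12.3] long-axis deg from x 83.7 A 210
[640.1   4.1] size [19.3 12.5] long-axis deg from x 79.7 A 211
[ 689.8 -466.6
[... 2900 characters left out ...]
.7] long-axis deg from x 86.7 A 687
[ 577.4 -480.6] size [74.6 50.5] long-axis deg from x 146.7 A 792
[ 623.  -494.5] size [20. 11.] long-axis deg from x 180.0 A 156
[ 645.6 -416.2] size [67.2  9.3] long-axis deg from x 163.5 A 220
[655.8 422.8] size [47.5 17.2] long-axis deg from x 50.2 A 204
[ 699.9 -443.9] size [37.9 19.8] long-axis deg from x 104.8 A 186
[ 823.1 -226.2] size [40.7  9.8] long-axis deg from x 116.6 A 197
[ 844.2 -276. ] size [46.3  9.4] long-axis deg from x 111.0 A 188
high
[ 489.2 -329.8] size [95.  50.4] long-axis deg from x 167.0 A 1720
[648.1 436. ] size [54.8 45.5] long-axis deg from x 97.4 A 1725
[7.109e+02 5.000e-01] size [32.8 23.9] long-axis deg from x 177.1 A 503
```

View pics/wrist0.png

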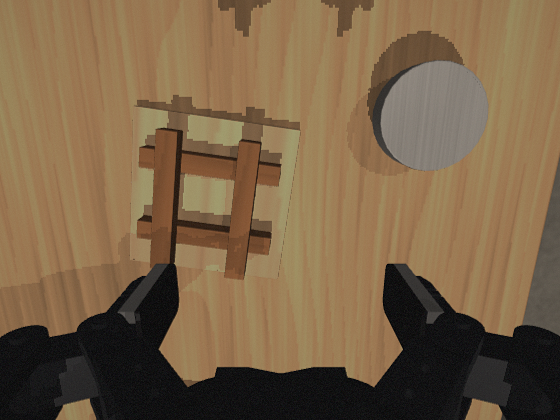

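The wrist view shows the stack from directly above: cross blanks at (165,195) and (242,205), chuck at (430,115). The two cameras agree to about 4 mm. Stack, cork blanks and clip all lie at about -8°, so one tool yaw (about 82°) serves for everything. I'll move over blank a first.

>>> apply_moves([
  [[0,-0.015,-0.024],-8],
  [[0,-0.03,-0.048],-16],
  [[0,-0.045,-0.072],-24],
  [[0,-0.06,-0.096],-32],
  [[0,-0.075,-0.12],-40],
  [[0,-0.09,-0.144],-48],
  [[0,-0.105,-0.168],-56],
  [[0,-0.12,-0.192],-64],
  [[0,-0.13,-0.21],-72],
  [[0,-0.14,-0.23],-80],
  [[0,-0.142,-0.233],-82],
  [[0,-0.142,-0.233],-82],
], fingers=1)

```text
clock: 1.35
position: [0.5074, 0.2329, 0.2306]
tcp_rot: [0.11, 1.57, -0.111]
ft_force: [0.2, -0.9, -0.9]
gripper_width: 0.0855
```

Run:
```python
from m import *
s=get_state();print(s["clock"],s["position"],R.from_rotvec(s["tcp_rot"]).as_matrix().round(3))
c=camera("wrist");save(c,"wrist1.png");w=cloud(c)
rects(w,.022,.035,(.4,.65,.18,.38))
w=w[...];o=np.load("pics/wrist0.npz")["w"]
print("stack from wrist0");rects(o,.046,.058,(.45,.7,-.15,.1));rects(o,.026,.038,(.45,.7,-.15,.1));rects(o,.008,.016,(.45,.7,-.15,.1))
```

```text
1.35 [0.50738184 0.23294112 0.23063948] [[-0.002  0.14   0.99 ]
 [-0.     0.99  -0.14 ]
 [-1.    -0.001 -0.002]]
[508.3 233.4] size [140.5  20.3] long-axis deg from x 171.5 A 2776
[522.8 321.1] size [140.7  21. ] long-axis deg from x 171.2 A 2847
stack from wrist0
[536.7 -19. ] size [139.7  21.5] long-axis deg from x 81.8 A 2765
[611.5 -31. ] size [140.7  20.8] long-axis deg from x 81.9 A 2831
[507.  -54.1] size [20.5 16.4] long-axis deg from x 80.5 A 312
[517.5  21.2] size [20.4 15.8] long-axis deg from x 80.5 A 307
[567.3 -62. ] size [55.2 26.2] long-axis deg from x 173.7 A 1124
[578.8  23.2] size [55.7 45.2] long-axis deg from x 175.0 A 1151
[626.8 -71.3] size [22.6 20.6] long-axis deg from x 171.9 A 450
[637.2   3.7] size [22.1 20.9] long-axis deg from x 171.9 A 449
[573.8 -25.6] size [170.6 170.3] long-axis deg from x 171.8 A 11467
[558.9 -94.4] size [58.  28.8] long-axis deg from x 173.4 A 1596
[568.6 -27.6] size [57.7 53.1] long-axis deg from x 172.3 A 3010
```

>>> apply_moves([
  [[0.045,0,0.001],0.4],
  [[0.09,0,0.001],0.4],
  [[0.135,0.0005,0.001],0.4],
  [[0.17,0.0005,0.001],0.4],
  [[0.195,0.0005,0.001],0.4],
  [[0.21,0.0005,0.001],0.4],
  [[0.219,0.0005,0.001],0.4],
  [[0.219,0.0005,0.001],0.4],
  [[0.219,0.0005,0.001],0.4],
], fingers=1)

```text
clock: 2.3
position: [0.5097, 0.2321, 0.0125]
tcp_rot: [0.118, 1.567, -0.119]
ft_force: [0.5, -0.6, 0.1]
gripper_width: 0.0853
```

>>> apply_moves([
  [[0,0,0],0],
  [[0,0,0],0],
  [[0,0,0],0],
  [[0,0,0],0],
  [[0,0,0],0],
  [[0,0,0],0],
  [[0,0,0],0],
  [[0,0,0],0],
  [[0,0,0],0],
  [[0,0,0],0],
], fingers=0, force=40)

```text
clock: 3.3
position: [0.5099, 0.2323, 0.013]
tcp_rot: [0.118, 1.567, -0.118]
ft_force: [-0.9, -0.4, 6.4]
gripper_width: 0.0189
```

>>> apply_moves([
  [[-0.01,0,0],0],
  [[-0.03,0,0],0],
  [[-0.06,0,0],0],
  [[-0.09,0,0],0],
  [[-0.12,0,0],0],
  [[-0.14,0,0],0],
  [[-0.14,0,0],0],
])

```text
clock: 4.0
position: [0.5114, 0.2333, 0.1562]
tcp_rot: [0.12, 1.562, -0.116]
ft_force: [0.0, 0.6, -0.2]
gripper_width: 0.019
```

Run:
```python
from m import *
s=get_state();print(s["clock"],s["position"],s["ft_force"],s["gripper_width"],R.from_rotvec(s["tcp_rot"]).as_matrix().round(3))
c=camera("wrist");save(c,"wrist2.png");w=cloud(c)
p=s["position"]
rects(w,p[2]-.03,p[2]+.05,(.4,.65,.15,.29))
x=np.array([np.cos(np.radians(-8.2)),np.sin(np.radians(-8.2))]);y=np.array([-x[1],x[0]]);C=np.array([.574,-.0255])
for q in(.038,-.038): print("target",C+q*y,rel([*(C+q*y),p[2]],81.8))
```

```text
4.0 [0.51143398 0.23326744 0.15616539] [ 0.04284436  0.61558522 -0.22088468] 0.018953949762621266 [[ 0.006  0.15   0.989]
 [ 0.002  0.989 -0.15 ]
 [-1.     0.003  0.006]]
[496.7 234.9] size [106.6  75.3] long-axis deg from x 22.5 A 2734
target [0.5794199 0.0121115] (array([-0.0017, -0.2076,  0.1013]), np.float64(-0.4361923629469544))
target [ 0.5685801 -0.0631115] (array([-0.0018, -0.2836,  0.1018]), np.float64(-0.4361923629469544))
```

View pics/wrist2.png

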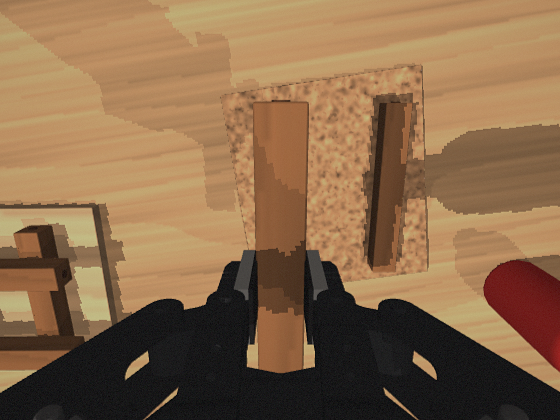

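The blank is held centrally between the pads at (280,300), level in the view. Now carry it over the y = -38 place.

>>> apply_moves([
  [[-0.001,-0.03,0.01],0],
  [[-0.001,-0.065,0.022],0],
  [[-0.001,-0.1,0.036],0],
  [[-0.001,-0.14,0.05],0],
  [[-0.001,-0.18,0.064],0],
  [[-0.001,-0.215,0.078],-0.4],
  [[-0.001,-0.25,0.09],-0.4],
  [[-0.001,-0.272,0.099],-0.4],
  [[-0.001,-0.282,0.103],-0.4],
  [[-0.002,-0.2836,0.1035],-0.4],
  [[-0.002,-0.2836,0.1035],-0.4],
])

```text
clock: 5.15
position: [0.5698, -0.0618, 0.156]
tcp_rot: [0.114, 1.566, -0.11]
ft_force: [-0.5, -0.2, -0.3]
gripper_width: 0.0189
```

```bash
cat > g.py <<'E'
from m import *
def held(w,s,top=True):
    # points of held blank in tool-yaw frame; fit top plane
    p=s["position"];t=np.radians(-8.2);x=np.array([np.cos(t),np.sin(t)]);y=np.array([-x[1],x[0]])
    d=w-p;a=d[...,0]*x[0]+d[...,1]*x[1];b=d[...,0]*y[0]+d[...,1]*y[1]
    m=(abs(b)<.02)&(abs(a)>.02)&(abs(a)<.09)&(d[...,2]>-.015)&(d[...,2]<.03)
    A=a[m];B=b[m];Z=d[...,2][m]
    k=abs(B)<.007
    pl=np.linalg.lstsq(np.c_[A[k],B[k],np.ones(k.sum())],Z[k],rcond=None)[0]
    print("n",m.sum(),"plane slope a,b, top z rel TCP",pl.round(4),"a max",np.percentile(A,99.5).round(4),"b range",np.percentile(B,[1,99]).round(4))
    print("b centre vs a slope",np.polyfit(A,B,1).round(4))
E
python3 - <<'E'
from g import *
c=camera("wrist");s=get_state();w=cloud(c);held(w,s)
p=s["position"];print(s["clock"],p,s["ft_force"])
print(rel([.5685801+.0017,-.0631,.060],81.8),R.from_rotvec(s["tcp_rot"]).as_matrix().round(4))
E
```

```text
n 9354 plane slope a,b, top z rel TCP [0.0031 0.0037 0.0148] a max 0.0427 b range [-0.0101  0.0095]
b centre vs a slope [ 0.0004 -0.0003]
5.2 [ 0.56987597 -0.06115273  0.15615559] [-0.3874869  -0.1409697   0.39517942]
(array([ 0.0962, -0.0021,  0.0004]), np.float64(0.10043216692281476)) [[ 0.0028  0.1409  0.99  ]
 [ 0.0024  0.99   -0.1409]
 [-1.      0.0027  0.0025]]
```

>>> apply_moves([
  [[0.03,-0.002,0.0005],0],
  [[0.06,-0.002,0.0005],0],
  [[0.08,-0.002,0.0005],0],
  [[0.09,-0.002,0.0005],0],
  [[0.095,-0.002,0.0005],0],
  [[0.098,-0.002,0.0005],0],
  [[0.0985,-0.002,0.0005],0],
  [[0.0985,-0.002,0.0005],0],
  [[0.0985,-0.002,0.0005],0],
])

```text
clock: 6.1
position: [0.5709, -0.0631, 0.0584]
tcp_rot: [0.113, 1.564, -0.109]
ft_force: [-0.1, -0.4, -1.5]
gripper_width: 0.0188
```

Run:
```python
from g import *
s=get_state();print(s["clock"],s["position"],s["ft_force"],rel([.5685801+.0017,-.0631,.0572],81.8))
```

```text
6.1 [ 0.57085583 -0.06308833  0.05838445] [-0.09707233 -0.38924168 -1.54943515] (array([ 0.0012, -0.0001, -0.0006]), np.float64(0.09286707865487642))
```

>>> apply_moves([
  [[0.001,0,-0.0005],0],
  [[0.0014,0,-0.0005],0],
  [[0.0014,0,-0.0005],0],
  [[0.0014,0,-0.0005],0],
])

```text
clock: 6.5
position: [0.5704, -0.0631, 0.0571]
tcp_rot: [0.113, 1.564, -0.109]
ft_force: [0.1, -0.1, 0.5]
gripper_width: 0.0189
```

>>> apply_moves([
  [[0,0,0],0],
  [[0,0,0],0],
  [[0,0,0],0],
  [[0,0,0],0],
  [[0,0,0],0],
  [[-0.005,0,0],0],
  [[-0.015,0,0],0],
  [[-0.04,0,0],0],
  [[-0.08,0,0],0],
  [[-0.12,0,0],0],
  [[-0.14,0,0],0],
  [[-0.14,0,0],0],
], fingers=0.6)

```text
clock: 7.7
position: [0.5722, -0.0634, 0.2014]
tcp_rot: [0.113, 1.556, -0.109]
ft_force: [0.5, -0.3, 0.5]
gripper_width: 0.0513
```

Run:
```python
from m import *
c=camera("wrist");s=get_state();w=cloud(c);save(c,"wrist3.png")
print(s["clock"],s["position"])
B=(.45,.7,-.15,.1)
print("top");rects(w,.066,.08,B);print("cross");rects(w,.046,.058,B);print("low");rects(w,.026,.038,B)
print(rel([.5228,.3211,.2],81.3))
```

```text
7.75 [ 0.57085167 -0.06352013  0.19924766]
top
[568.7 -63. ] size [140.6  20.8] long-axis deg from x 171.9 A 2829
cross
[527.9 -78.6] size [21.8 20.6] long-axis deg from x 81.9 A 444
[539.4   0.9] size [97.7 20.7] long-axis deg from x 82.0 A 2013
[602.5 -89.6] size [21.1 20.7] long-axis deg from x 82.9 A 417
[614.   -9.6] size [97.9 20.8] long-axis deg from x 82.0 A 1981
low
[521.   20.7] size [22.6 20.9] long-axis deg from x 171.9 A 462
[578.8  -4.3] size [95. 54.] long-axis deg from x 81.9 A 1206
[641.5   3.1] size [20.4 15.1] long-axis deg from x 78.7 A 299
(array([-0.0006,  0.374 , -0.1019]), np.float64(0.5710491308686017))
```

View pics/wrist3.png

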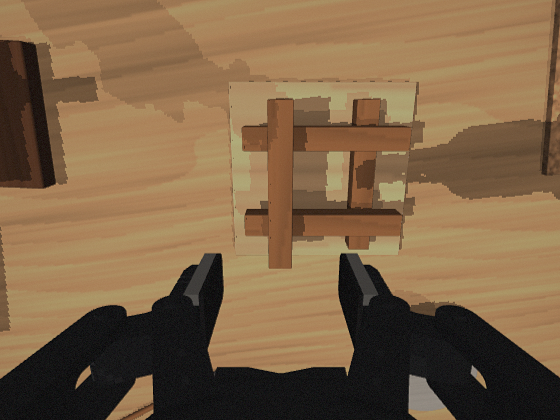

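The first blank lies flat, crosswise, at (280,180), within 1 mm of its target; the layers below haven't moved. Next is blank b.

>>> apply_moves([
  [[0,0.03,-0.008],0.5],
  [[0,0.07,-0.019],0.5],
  [[0,0.115,-0.031],0.5],
  [[0,0.16,-0.044],0.5],
  [[0,0.205,-0.056],0.5],
  [[0,0.25,-0.068],0.5],
  [[0,0.295,-0.08],0.5],
  [[0,0.335,-0.091],0.5],
  [[0,0.36,-0.098],0.5],
  [[0,0.372,-0.102],0.5],
  [[0,0.374,-0.102],0.5],
  [[0,0.374,-0.102],0.5],
], fingers=0.8)

```text
clock: 8.95
position: [0.523, 0.3193, 0.1987]
tcp_rot: [0.119, 1.56, -0.119]
ft_force: [1.0, -0.5, -0.1]
gripper_width: 0.0687
```

Run:
```python
from m import *
s=get_state();print(s["clock"],s["position"],rel([.5228,.3211,.013],81.3))
```

```text
8.95 [0.52296781 0.31930071 0.1986811 ] (array([ 0.1857,  0.0017, -0.0018]), np.float64(0.004996834728245858))
```

>>> apply_moves([
  [[0.04,0.0015,-0.0015],0],
  [[0.08,0.0015,-0.0015],0],
  [[0.12,0.0015,-0.0015],0],
  [[0.15,0.0015,-0.0015],0],
  [[0.17,0.0015,-0.0015],0],
  [[0.18,0.0015,-0.0015],0],
  [[0.185,0.0015,-0.0015],0],
  [[0.185,0.0015,-0.0015],0],
  [[0.185,0.0015,-0.0015],0],
])

```text
clock: 9.85
position: [0.524, 0.321, 0.0148]
tcp_rot: [0.12, 1.558, -0.119]
ft_force: [0.3, 0.5, 1.0]
gripper_width: 0.0683
```

>>> apply_moves([
  [[0,0,0],0],
  [[0,0,0],0],
  [[0,0,0],0],
  [[0,0,0],0],
  [[0,0,0],0],
  [[0,0,0],0],
  [[0,0,0],0],
  [[0,0,0],0],
  [[0,0,0],0],
  [[0,0,0],0],
], fingers=0, force=40)

```text
clock: 10.85
position: [0.5243, 0.3213, 0.0155]
tcp_rot: [0.121, 1.558, -0.118]
ft_force: [-1.3, 0.2, 6.5]
gripper_width: 0.0187
```

>>> apply_moves([
  [[-0.01,0,0],0],
  [[-0.03,0,0],0],
  [[-0.06,0,0],0],
  [[-0.09,0,0],0],
  [[-0.12,0,0],0],
  [[-0.14,0,0],0],
  [[-0.14,0,0],0],
])

```text
clock: 11.55
position: [0.5245, 0.3224, 0.1589]
tcp_rot: [0.124, 1.553, -0.115]
ft_force: [1.0, 0.1, -1.7]
gripper_width: 0.0192
```

Run:
```python
from g import *
c=camera("wrist");s=get_state();held(cloud(c),s)
print(s["clock"],s["position"],rel([.5794,.0121,.155],81.8))
```

```text
n 9165 plane slope a,b, top z rel TCP [0.0055 0.0005 0.0144] a max 0.046 b range [-0.0083  0.0114]
b centre vs a slope [-0.0089  0.0013]
11.6 [0.52356328 0.32158358 0.15700563] (array([ 0.002 , -0.2974,  0.1022]), np.float64(-0.5354963235294008))
```

>>> apply_moves([
  [[0,-0.03,0.01],0],
  [[0,-0.065,0.022],0],
  [[0,-0.1,0.036],0],
  [[0,-0.14,0.05],0],
  [[0,-0.18,0.064],0],
  [[0,-0.22,0.078],-0.5],
  [[0,-0.26,0.09],-0.5],
  [[0,-0.285,0.1],-0.5],
  [[0,-0.296,0.103],-0.5],
  [[0,-0.2974,0.1035],-0.5],
  [[0,-0.2974,0.1035],-0.5],
])

```text
clock: 12.7
position: [0.5801, 0.0138, 0.1566]
tcp_rot: [0.115, 1.557, -0.108]
ft_force: [0.0, 0.1, -0.6]
gripper_width: 0.0189
```

Run:
```python
from g import *
c=camera("wrist");s=get_state();held(cloud(c),s)
print(s["clock"],s["position"],rel([.5809,.0121,.0578],81.8))
```

```text
n 9200 plane slope a,b, top z rel TCP [0.0025 0.0029 0.0122] a max 0.0452 b range [-0.0102  0.0093]
b centre vs a slope [ 0.0011 -0.0004]
12.75 [0.58023297 0.01450584 0.15675396] (array([ 0.0989, -0.0028, -0.0001]), np.float64(0.1352044358665836))
```

>>> apply_moves([
  [[0.03,-0.0025,0],0],
  [[0.06,-0.0025,0],0],
  [[0.078,-0.0025,0],0],
  [[0.088,-0.0025,0],0],
  [[0.093,-0.0025,0],0],
  [[0.0955,-0.0025,0],0],
  [[0.0955,-0.0025,0],0],
  [[0.0955,-0.0025,0],0],
])

```text
clock: 13.55
position: [0.5816, 0.0125, 0.0621]
tcp_rot: [0.114, 1.555, -0.106]
ft_force: [0.1, -0.5, -0.4]
gripper_width: 0.0185
```

Run:
```python
from g import *
c=camera("wrist");s=get_state();held(cloud(c),s)
print(s["clock"],s["position"],s["ft_force"],rel([.5809,.0121,.0598],81.8))
```

```text
n 10971 plane slope a,b, top z rel TCP [0.0042 0.0065 0.0125] a max 0.0452 b range [-0.0189  0.0189]
b centre vs a slope [0.0038 0.0003]
13.6 [0.58155763 0.01243488 0.06206818] [ 1.04059422  0.29441895 -1.02470919] (array([ 0.0023, -0.0004, -0.0006]), np.float64(0.12613635341912754))
```

>>> apply_moves([
  [[0.0015,-0.0003,-0.0005],0],
  [[0.0025,-0.0003,-0.0005],0],
  [[0.0025,-0.0003,-0.0005],0],
  [[0.0025,-0.0003,-0.0005],0],
])

```text
clock: 14.0
position: [0.5811, 0.0121, 0.0596]
tcp_rot: [0.114, 1.555, -0.107]
ft_force: [-0.2, -0.3, 0.4]
gripper_width: 0.0186
```

>>> apply_moves([
  [[0,0,0],0],
  [[0,0,0],0],
  [[0,0,0],0],
  [[0,0,0],0],
  [[0,0,0],0],
  [[-0.005,0,0],0],
  [[-0.015,0,0],0],
  [[-0.04,0,0],0],
  [[-0.08,0,0],0],
  [[-0.12,0,0],0],
  [[-0.14,0,0],0],
  [[-0.14,0,0],0],
], fingers=0.55)

```text
clock: 15.2
position: [0.5816, 0.0119, 0.204]
tcp_rot: [0.115, 1.547, -0.106]
ft_force: [0.5, 0.2, 0.7]
gripper_width: 0.047
```

Run:
```python
from m import *
c=camera("wrist");s=get_state();w=cloud(c);save(c,"wrist4.png")
print(s["clock"],s["position"])
B=(.45,.7,-.15,.1)
print("top");rects(w,.066,.08,B);print("cross");rects(w,.046,.058,B)
# clip target: TCP roughly over clip
for n in("side","scene"):
    o=np.load(f"pics/{n}0.npz")["w"];B=(.4,.6,-.42,-.22)
    print(n,"fin");rects(o,.072,.085,B,dil=5,minA=30)
    print("clip>88");rects(o,.088,.16,B,dil=7,minA=30); m=(o[...,0]>.4)&(o[...,0]<.6)&(o[...,1]>-.42)&(o[...,1]<-.22);print(np.nanmax(o[m][:,2]))
print(rel([.48,-.318,.28],81.8))
```

```text
15.25 [0.58018893 0.01157206 0.20173718]
top
[568.7 -63. ] size [140.4  21.2] long-axis deg from x 171.7 A 2841
[579.8  12. ] size [140.5  20.9] long-axis deg from x 171.8 A 2826
cross
[573.8 -26.3] size [137.5  56.3] long-axis deg from x 171.9 A 2363
[527.2 -81. ] size [20.2 16.5] long-axis deg from x 171.9 A 327
[544.4  39. ] size [21.6 19.8] long-axis deg from x 81.9 A 426
[602.  -91.9] size [20.2 16.1] long-axis deg from x 169.7 A 320
[619.4  28.3] size [21.6 20.2] long-axis deg from x 81.9 A 433
side fin
[ 431.7 -318.8] size [37.7 13.4] long-axis deg from x 151.7 A 226
[ 501.2 -328.9] size [64.1  9.4] long-axis deg from x 169.9 A 492
clip>88
[ 453.9 -320.1] size [54.3 31.7] long-axis deg from x 92.6 A 1179
0.12719761896300658
scene fin
[ 518.2 -333. ] size [34.1 10.3] long-axis deg from x 170.0 A 123
clip>88
[ 456.8 -322.4] size [50.6 28.7] long-axis deg from x 78.4 A 639
0.12827102925594322
(array([-0.0812, -0.3399, -0.0515]), np.float64(0.10587319300498166))
```

>>> apply_moves([
  [[-0.01,-0.03,-0.005],0],
  [[-0.02,-0.07,-0.01],0],
  [[-0.03,-0.11,-0.016],0],
  [[-0.04,-0.15,-0.022],0],
  [[-0.05,-0.19,-0.028],0],
  [[-0.06,-0.23,-0.034],0],
  [[-0.07,-0.27,-0.041],0],
  [[-0.08,-0.305,-0.047],0],
  [[-0.081,-0.33,-0.051],0],
  [[-0.081,-0.34,-0.0515],0],
  [[-0.081,-0.34,-0.0515],0],
  [[-0.081,-0.34,-0.0515],0],
], fingers=1)

```text
clock: 16.45
position: [0.4804, -0.3161, 0.279]
tcp_rot: [0.115, 1.552, -0.103]
ft_force: [0.7, 0.3, -0.3]
gripper_width: 0.0851
```

Run:
```python
from m import *
c=camera("wrist");s=get_state();w=cloud(c);save(c,"wrist5.png");np.savez("pics/wrist5.npz",w=w)
print(s["clock"],s["position"],np.degrees(np.arctan2(*R.from_rotvec(s["tcp_rot"]).as_matrix()[[1,0],1])))
B=(.38,.6,-.42,-.22)
print("fin");rects(w,.074,.085,B,minA=30)
print("foot");rects(w,.014,.026,B,minA=100)
for a,b in((.088,.1),(.1,.11),(.11,.12),(.12,.128),(.128,.14),(.12,.14)): print(a,b);rects(w,a,b,B,minA=15)
```

```text
16.5 [ 0.48064332 -0.31569048  0.2792304 ] 82.08337993235541
fin
[ 429.9 -316.4] size [27.1  9.1] long-axis deg from x 171.3 A 196
[ 503.9 -330.4] size [62.3  8.6] long-axis deg from x 169.4 A 491
foot
[ 476.  -324.9] size [131.1 100.4] long-axis deg from x 169.4 A 9794
0.088 0.1
[ 455.5 -320.5] size [33. 31.] long-axis deg from x 180.0 A 664
0.1 0.11
[ 452.1 -335.5] size [22.   6.1] long-axis deg from x 177.3 A 92
[ 457.6 -307. ] size [22.3  6.9] long-axis deg from x 158.7 A 88
0.11 0.12
[ 452.  -338.5] size [22.  7.] long-axis deg from x 180.0 A 95
[ 459.  -303.5] size [22.5  5.1] long-axis deg from x 164.1 A 92
0.12 0.128
[ 451.4 -343.9] size [22.4  6.8] long-axis deg from x 169.4 A 152
[ 459.9 -298.7] size [22.7  7. ] long-axis deg from x 170.0 A 148
0.128 0.14
0.12 0.14
[ 451.4 -343.9] size [22.4  6.8] long-axis deg from x 169.4 A 152
[ 459.9 -298.7] size [22.7  7. ] long-axis deg from x 170.0 A 148
```

View pics/wrist5.png

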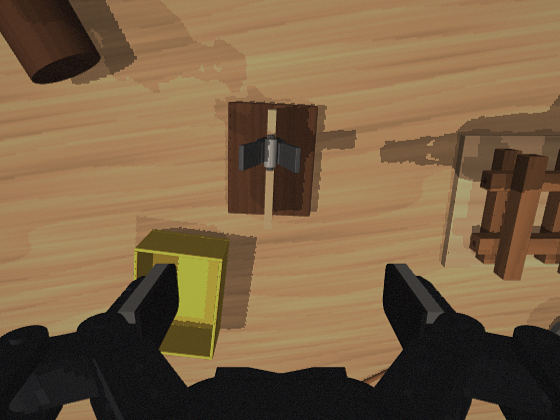

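Both blanks are in place within about 1 mm and still. The wrist view shows the clip on the fin, pin at (270,152) and handles spread left and right; its centre is (0.4557, -0.3213) and the fin yaw -10.6°. The bin at (185,290) is clear of the gripper.

Run:
```python
from h import *
print(rel([.4557,-.3213,.18],79.4))
```

```text
(array([ 0.0988, -0.0098, -0.0255]), np.float64(2.6758105328783586))
```

>>> apply_moves([
  [[0.02,-0.004,-0.008],1],
  [[0.045,-0.007,-0.016],2],
  [[0.07,-0.0098,-0.0255],2.7],
  [[0.09,-0.0098,-0.0255],2.7],
  [[0.0985,-0.0098,-0.0255],2.7],
  [[0.0985,-0.0098,-0.0255],2.7],
  [[0.0985,-0.0098,-0.0255],2.7],
])

```text
clock: 17.2
position: [0.457, -0.3207, 0.181]
tcp_rot: [0.15, 1.548, -0.138]
ft_force: [0.2, -0.3, 0.3]
gripper_width: 0.0853
```

Run:
```python
from m import *
c=camera("wrist");w=cloud(c);B=(.42,.5,-.36,-.28);rects(w,.12,.14,B,minA=15)
s=get_state();print(s["clock"],s["position"],rel([.4557,-.3213,.096],79.4))
```

```text
[ 451.1 -343.9] size [22.6  7.4] long-axis deg from x 166.8 A 159
[ 459.6 -298.6] size [22.7  7.6] long-axis deg from x 170.5 A 161
17.25 [ 0.45699782 -0.32101586  0.18131451] (array([ 0.0853, -0.0012, -0.0027]), np.float64(0.045542538160077584))
```

>>> apply_moves([
  [[0.02,-0.001,-0.0025],0],
  [[0.045,-0.001,-0.0025],0],
  [[0.065,-0.001,-0.0025],0],
  [[0.078,-0.001,-0.0025],0],
  [[0.0855,-0.001,-0.0025],0],
  [[0.0865,-0.001,-0.0025],0],
  [[0.0865,-0.001,-0.0025],0],
])

```text
clock: 17.95
position: [0.4565, -0.3214, 0.0954]
tcp_rot: [0.149, 1.547, -0.139]
ft_force: [0.2, -1.0, 0.2]
gripper_width: 0.0858
```

>>> apply_moves([
  [[0,0,0],0],
  [[0,0,0],0],
  [[0,0,0],0],
  [[0,0,0],0],
  [[0,0,0],0],
  [[0,0,0],0],
  [[0,0,0],0],
  [[0,0,0],0],
  [[0,0,0],0],
  [[0,0,0],0],
  [[0,0,0],0],
  [[0,0,0],0],
], fingers=0, force=25)

```text
clock: 19.15
position: [0.4584, -0.3221, 0.0978]
tcp_rot: [0.147, 1.542, -0.141]
ft_force: [-0.4, 0.8, 13.1]
gripper_width: 0.0234
```

Run:
```python
from h import *
s=get_state();print(s["clock"],s["position"],s["ft_force"],s["gripper_width"])
c=camera("side");im=c["pixels"][...,::-1][270:420,230:430];cv2.imwrite("pics/side6.png",cv2.resize(im,None,fx=3.5,fy=3.5))
```

```text
19.15 [ 0.4584329  -0.32206256  0.09780749] [-0.3701178   0.79070774 13.14279131] 0.023397714282107917
```

View pics/side6.png

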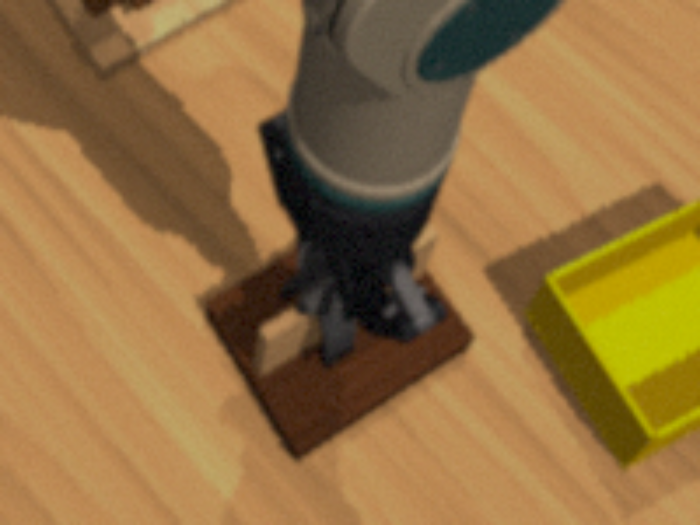

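Opening of 23.4 mm means the handles are squeezed to their stop; the crop shows the jaws spread on both sides of the fin. Lift.

>>> apply_moves([
  [[-0.01,0,0],0],
  [[-0.025,0,0],0],
  [[-0.045,0,0],0],
  [[-0.07,0,0],0],
  [[-0.1,0,0],0],
  [[-0.13,0,0],0],
  [[-0.15,0,0],0],
  [[-0.15,0,0],0],
  [[-0.15,0,0],0],
])

```text
clock: 20.1
position: [0.4545, -0.3224, 0.2478]
tcp_rot: [0.147, 1.542, -0.141]
ft_force: [0.0, 1.2, -1.3]
gripper_width: 0.0229
```

Run:
```python
from h import *
c=camera("side");s=get_state();p=s["position"];w=cloud(c)
print(s["clock"],p,s["ft_force"],s["gripper_width"])
c2=camera("wrist");w2=cloud(c2)
t=np.radians(-10.6);x=np.array([np.cos(t),np.sin(t),0]);y=np.array([-x[1],x[0],0])
for n,ww in(("side",w),("wrist",w2)):
    d=ww-p;m=(np.linalg.norm(d[...,:2],axis=-1)<.045)&(d[...,2]<-.004)&(d[...,2]>-.09)
    q=d[m];a=q@x;b=q@y
    print(n,m.sum());
    for lo in np.arange(-.075,0,.005):
        k=(q[:,2]>=lo)&(q[:,2]<lo+.005)
        if k.sum()>5: print(round(lo,3),k.sum(),"a",np.percentile(a[k],[2,98]).round(3),"b",np.percentile(b[k],[2,98]).round(3))
v,u=np.argwhere((np.linalg.norm((w-p)[...,:2],axis=-1)<.05)&(abs((w-p)[...,2])<.1)).mean(0).astype(int);print(u,v)
im=c["pixels"][...,::-1][max(0,v-60):v+60,max(0,u-80):u+80];cv2.imwrite("pics/side7.png",cv2.resize(im,None,fx=4.5,fy=4.5))
print(rel([.5738,-.0635,p[2]],81.8), rel([.5687,-.0630,p[2]],81.8))
```

```text
20.15 [ 0.45403003 -0.32215963  0.24705127] [-0.30901798 -0.1504655  -1.10399257] 0.023340930938065503
side 303
-0.055 16 a [-0.014  0.002] b [-0.024  0.025]
-0.05 21 a [-0.014  0.005] b [-0.023  0.024]
-0.045 26 a [-0.014  0.003] b [-0.022  0.021]
-0.04 23 a [-0.014  0.006] b [-0.021  0.021]
-0.035 23 a [-0.014  0.005] b [-0.021  0.023]
-0.03 20 a [-0.014  0.005] b [-0.021  0.022]
-0.025 34 a [-0.014  0.006] b [-0.02   0.021]
-0.02 31 a [-0.015  0.005] b [-0.018  0.018]
-0.015 39 a [-0.021 -0.   ] b [-0.015  0.014]
-0.01 64 a [-0.02   0.002] b [-0.011  0.009]
wrist 3181
-0.055 83 a [-0.013  0.   ] b [-0.024  0.026]
-0.05 56 a [-0.013 -0.012] b [-0.022  0.024]
-0.045 202 a [-0.013 -0.005] b [-0.021  0.023]
-0.04 47 a [-0.013 -0.012] b [-0.021  0.023]
-0.035 49 a [-0.013 -0.012] b [-0.021  0.023]
-0.03 110 a [-0.013  0.002] b [-0.021  0.022]
-0.025 280 a [-0.013  0.002] b [-0.02   0.022]
-0.02 276 a [-0.015 -0.001] b [-0.017  0.019]
-0.015 406 a [-0.02   0.014] b [-0.014  0.016]
-0.01 1550 a [-0.019  0.013] b [-0.009  0.01 ]
-0.005 120 a [-0.013  0.007] b [-0.007  0.007]
333 316
(array([0.003 , 0.2761, 0.0705]), np.float64(-2.349260965185138)) (array([0.0029, 0.2756, 0.0654]), np.float64(-2.349260965185138))
```

View pics/side7.png

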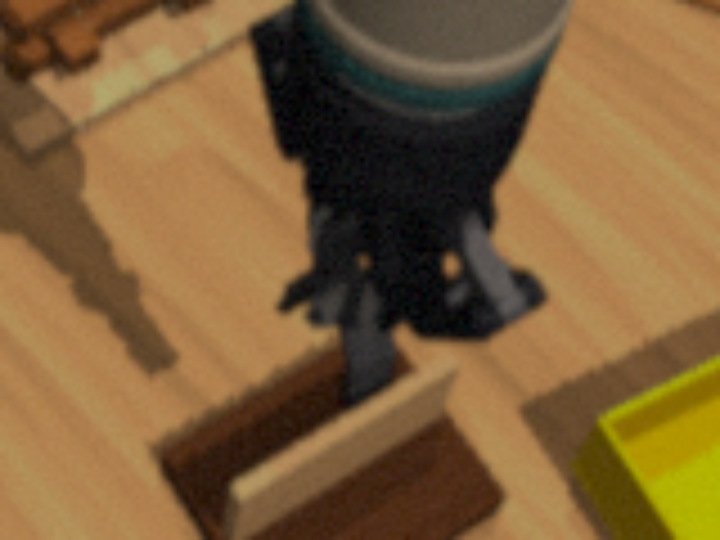

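The clip hangs upright and squeezed open below the fingers, tips 57 mm below the TCP; the rack fin is empty behind it. Carry it over the nearer top blank (y = -38).

>>> apply_moves([
  [[0,0.015,0.004],0],
  [[0,0.04,0.01],-0.5],
  [[0,0.07,0.018],-1],
  [[0,0.105,0.027],-1.5],
  [[0,0.14,0.036],-2.3],
  [[0,0.175,0.045],-2.3],
  [[0,0.21,0.054],-2.3],
  [[0,0.24,0.06],-2.3],
  [[0,0.26,0.065],-2.3],
  [[0,0.27,0.067],-2.3],
  [[0.002,0.274,0.0675],-2.3],
  [[0.002,0.274,0.0675],-2.3],
])

```text
clock: 21.4
position: [0.5698, -0.0649, 0.2472]
tcp_rot: [0.116, 1.548, -0.109]
ft_force: [-0.7, 0.0, -1.6]
gripper_width: 0.0229
```

```bash
cat > k.py <<'E'
from m import *
s=get_state();p=s["position"];c2=camera("wrist");w2=cloud(c2);s=get_state();p=s["position"]
print(s["clock"],p,s["ft_force"],s["gripper_width"])
t=np.radians(-8.2);x=np.array([np.cos(t),np.sin(t),0]);y=np.array([-x[1],x[0],0])
d=w2-p;m=(np.linalg.norm(d[...,:2],axis=-1)<.045)&(d[...,2]<-.018)&(d[...,2]>-.058)&(w2[...,2]>.074)
q=d[m];a=q@x;b=q@y
for lo in np.arange(-.06,-.015,.005):
    k=(q[:,2]>=lo)&(q[:,2]<lo+.005)
    if k.sum()>5: print(round(lo,3),k.sum(),"a",np.percentile(a[k],[2,98]).round(4),"b",np.percentile(b[k],[2,98]).round(4))
print("tops");rects(w2,.066,.076,(.45,.7,-.15,.1))
print("rel",rel([.5706,-.0643,.113],81.8))
E
python3 k.py
```

```text
21.45 [ 0.56972823 -0.06592482  0.24736877] [ 0.88172682  0.41396311 -1.5052537 ] 0.0232859137792284
-0.06 7 a [-0.013  -0.0014] b [-0.0231  0.0236]
-0.055 80 a [-0.0134  0.0035] b [-0.0232  0.0268]
-0.05 60 a [-0.0134 -0.0126] b [-0.0215  0.0247]
-0.045 193 a [-0.0132 -0.0054] b [-0.0202  0.0236]
-0.04 47 a [-0.0133 -0.0125] b [-0.0206  0.024 ]
-0.035 53 a [-0.0134 -0.0123] b [-0.0197  0.0235]
-0.03 123 a [-0.013   0.0027] b [-0.0197  0.0229]
-0.025 274 a [-0.013   0.0013] b [-0.0188  0.0223]
-0.02 118 a [-0.013  -0.0005] b [-0.0164  0.0197]
tops
[555.2 -61.1] size [113.3  20.8] long-axis deg from x 171.9 A 2153
[579.5  11.8] size [140.1  20.9] long-axis deg from x 171.9 A 2857
rel (array([ 0.1344,  0.001 , -0.002 ]), np.float64(-0.10509359977703525))
```

>>> apply_moves([
  [[0.02,0,-0.001],0],
  [[0.045,0,-0.001],0],
  [[0.07,0,-0.0015],0],
  [[0.085,0,-0.0015],0],
  [[0.095,0,-0.0015],0],
  [[0.097,0,-0.0015],0],
  [[0.097,0,-0.0015],0],
])

```text
clock: 22.15
position: [0.5703, -0.0661, 0.1505]
tcp_rot: [0.117, 1.548, -0.111]
ft_force: [0.0, 0.3, -1.1]
gripper_width: 0.023
```

```bash
python3 k.py
```

```text
22.2 [ 0.57063949 -0.0659221   0.15099099] [-0.56232182  0.15318648 -1.34603415] 0.02307564900250166
-0.06 8 a [-0.0133  0.0063] b [-0.0242  0.0253]
-0.055 80 a [-0.0137  0.001 ] b [-0.0244  0.0256]
-0.05 60 a [-0.0135 -0.0127] b [-0.0224  0.0236]
-0.045 199 a [-0.0136 -0.0057] b [-0.0215  0.0227]
-0.04 44 a [-0.0135 -0.0125] b [-0.0211  0.0228]
-0.035 47 a [-0.0135 -0.0127] b [-0.021   0.0221]
-0.03 144 a [-0.0133  0.002 ] b [-0.0209  0.0217]
-0.025 268 a [-0.0131  0.0007] b [-0.0198  0.0209]
-0.02 105 a [-0.0133 -0.0009] b [-0.0174  0.018 ]
tops
[543.  -59.3] size [88.9 20.9] long-axis deg from x 171.5 A 1602
[579.5  11.8] size [140.9  21.3] long-axis deg from x 171.8 A 2910
[627.6 -72.4] size [21.2 19.2] long-axis deg from x 173.7 A 311
rel (array([ 0.038 ,  0.0014, -0.0011]), np.float64(-0.1436138611422848))
```

>>> apply_moves([
  [[0.005,0.0017,0],0],
  [[0.012,0.0017,0],0],
  [[0.02,0.0017,0],0],
  [[0.028,0.0017,0],0],
  [[0.034,0.0017,0],0],
  [[0.0375,0.0017,0],0],
  [[0.038,0.0017,0],0],
  [[0.038,0.0017,0],0],
  [[0.038,0.0017,0],0],
])

```text
clock: 23.1
position: [0.572, -0.0641, 0.1133]
tcp_rot: [0.117, 1.546, -0.111]
ft_force: [-0.3, 0.2, -0.1]
gripper_width: 0.0229
```

```bash
cat >> k.py <<'E'
m=(np.linalg.norm(d[...,:2],axis=-1)<.045)&(w2[...,2]<.095)&(w2[...,2]>.054)
q=w2[m];a=(q-p)@x;b=(q-p)@y
for lo in np.arange(.055,.095,.005):
    k=(q[:,2]>=lo)&(q[:,2]<lo+.005)&(a<-.010)&(a>-.016)
    if k.sum()>3: print(round(lo,3),k.sum(),"b",np.unique((b[k]*1000/2).round()*2))
im=c2["pixels"][...,::-1];cv2.imwrite("pics/wrist8.png",im)
c=camera("side");cv2.imwrite("pics/side8.png",cv2.resize(c["pixels"][...,::-1][170:310,190:370],None,fx=4,fy=4,interpolation=cv2.INTER_CUBIC))
print(get_state()["ft_force"])
E
python3 k.py
```

```text
23.15 [ 0.57197126 -0.06410914  0.11333738] [-0.51312371 -0.40614685 -1.34287006] 0.023275095865860997
-0.04 43 a [-0.0259 -0.0112] b [-0.0212  0.023 ]
-0.035 50 a [-0.0131 -0.0121] b [-0.0208  0.0227]
-0.03 112 a [-0.013   0.0027] b [-0.0207  0.0219]
-0.025 293 a [-0.0129  0.0011] b [-0.02    0.0214]
-0.02 103 a [-0.0128 -0.0001] b [-0.0171  0.0186]
tops
[536.2 -58.3] size [74.4 20.8] long-axis deg from x 171.8 A 1384
[569.8  13.3] size [120.9  21.5] long-axis deg from x 171.9 A 2469
[618.4 -70.5] size [39.3 20.2] long-axis deg from x 172.4 A 722
rel (array([ 0.0003, -0.0004, -0.0013]), np.float64(-0.1423417186218927))
0.055 15 b [-24. -22. -20.  22.  24.  26.]
0.06 63 b [-24. -22. -20. -18.  18.  20.  22.  24.  26.]
0.065 63 b [-22. -20. -18. -16.  18.  20.  22.  24.]
0.07 464 b [-22. -20. -18. -16.  -8.  -6.  -4.  -2.  -0.   2.   4.   6.   8.  10.
  16.  18.  20.  22.  24.]
0.075 46 b [-22. -20. -18.  20.  22.  24.]
0.08 51 b [-20. -18. -16.  18.  20.  22.]
0.085 78 b [-20. -18. -16. -14.  16.  18.  20.  22.]
0.09 114 b [-18. -16. -14. -12.  14.  16.  18.  20.]
[ 0.40883606 -0.25664537 -0.47958746]
```

View pics/wrist8.png

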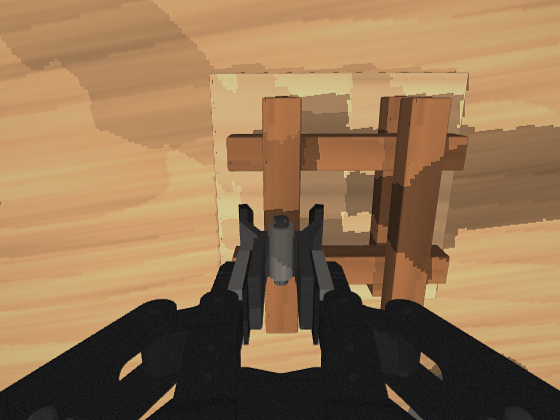

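View pics/side8.png

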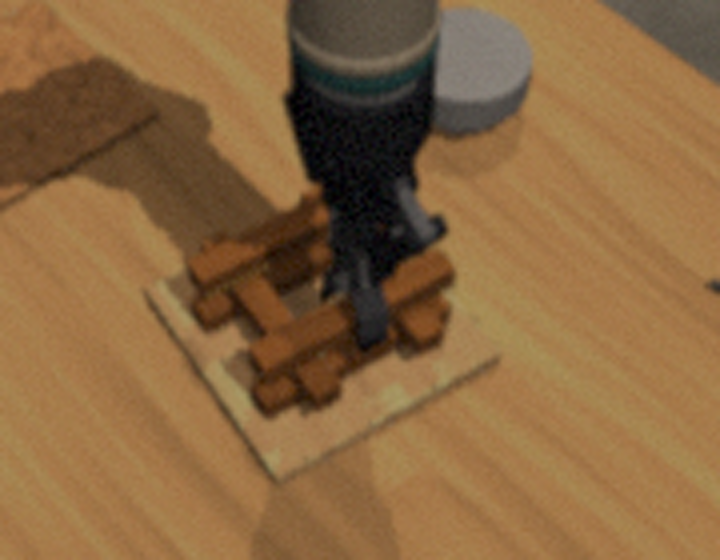

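The jaws straddle the blank at (282,240) evenly, about 6 mm clear on each side, with tips beside it and the coil well above. Contact force is near zero, the blanks haven't moved, and the gripper is steady at 23 mm. Handing in.

```bash
python3 -c "
from cell import hand_in,get_state
s=get_state();print(s['clock'],s['position'],s['gripper_width'],s['ft_force']);print(hand_in())"
```

```text
23.2 [ 0.57195745 -0.0641297   0.11333897] 0.0231761264163668 [ 0.40883606 -0.25664537 -0.47958746]
the job is handed in; nothing more can be done
None
```

The stack has its third layer, and the job was handed in at 23.2 s with the clip held wide open over the middle of the y = -38 mm top blank.

- **Blanks:** both lie flat along x and released. They measured within about 1 mm and 0.5° of their places at y = +38 and -38 mm. The cross layer had not moved by more than about 1 mm. I last checked it before fetching the clip, and the final pictures show nothing out of place.
- **Clip:** squeezed off the rack with 25 N. The final grip opening was 23 mm, against 24 mm expected at the handles' stop.
- **Straddling:** the jaws stand evenly on both sides of the blank with about 6 mm clear per side. The clip is within about 1–2 mm of the blank's middle and not resting on it; the contact force was about zero.
- **Glue bottle, chuck and bin:** the arm stayed clear of all three, but I did not measure them again at the end.

No check failed. The scene and side cameras disagreed by about 4 mm at the start, so I took the final positions from the wrist camera. Arm position readings varied by 1–2 mm, and I corrected for that before each descent.

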